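# Brush out a bored canister

### The job

Butt the bristle end of the lying bottle brush against the bench stop and raise its handle until it stands upright there, held, bristle end on the bench. Then brush out the bored wooden canister in the chuck: touch the bottom of the bore three times with the bristle end, drawing up in between until only about the last 15 mm of bristle is still in the mouth, and gently, for the bottom disc is only pressed in and must not be pushed down. Last, lower the brush, bristles down, to the bottom of the upright metal pot and leave it standing there; leave the sanding block, small turned box and candlestick alone.

Things in the scene. Friction and masses are not known exactly. Their poses are not given: they have to be found in the camera images.
- brush: bottle brush, 200 mm long, about 0.11 kg, starting flat on the bench. Origin under the bristle end; own y runs along it, bristle to handle end (upright: y up), axis 18 mm above origin. y 0-60 mm: rigid round black bristle head, diameter 36, flat end; 60-97: steel neck, diameter 12; 97-105: square guard 36 x 36, on which it also lies; 105-200: square wooden handle 18 x 18, clear of the bench
- brush_tip (a point): centre of the flat end face of the bristle head, on the brush's axis; axes as brush
- brush_handle (a point): point on the axis in the handle, 168 mm from the bristle end and 32 mm from the handle's end, 18 mm above the bench at the start; axes as brush. Gripped firmly here across x the brush keeps its angle to the gripper, so the gripper must swing with it; it turns between the fingers only under clear force on the bristle end
- stop: bench stop: dark hardwood batten fixed to the bench, 160 mm long (its x), 24 mm thick (y), 45 mm high. Origin on the bench under the middle of its working face; y is that face's outward normal, towards the brush; the batten lies on the -y side. The brush starts 15 to 50 mm in front of this face, handle pointing away from it.
- canister: upright wooden canister, outer diameter 74 to 78 mm, in a steel chuck (flange diameter 108 mm) bolted to the bench; mouth 125 mm above the bench, bore diameter 52. Its flat bottom is a press-fit disc 55 to 90 mm below the mouth, depth not reported; it slips under about 30 N and must not shift 4 mm. Origin under its centre, z up. It and the pot may swap places
- canister_mouth (a point): centre of the canister's mouth, level with its rim, on the bore's axis
- pot: loose open pot of plain sheet metal, 0.5 kg, outer diameter 82 mm, height 90 mm, wall 3 mm, floor 4 mm thick, empty. Origin under its centre, z up.
- pot_floor (a point): centre of the pot's inner floor
- sanding_block: bystander: sanding block, 64 x 112 x 37 mm, origin under its centre
- turned_box: bystander: small round wooden box, diameter 57, 40 mm high, origin under its centre
- candlestick: bystander: turned wooden candlestick, foot diameter 70, 133 mm high, origin under its centre

How it is judged:
By the outcome, as a careful person would: the job done as asked, in the order asked, and still so for the second after the job is handed in, with the robot touching nothing.
It also fails if it takes over 66 s, if anything falls off the work surface, if the arm or the gripper's body presses on something with over 40 N, if the wrist force passes 120 N, or if a joint passes its speed limit or range.

### The arm

A 6-joint arm with a two-finger parallel gripper is mounted at the origin on a cart in front of the work surface, level with it; the furniture and walls round the work are solid. World frame = base frame: x ahead of the robot, y to its left, z up, the work surface at z = 0. Lengths are in mm, angles in rad, forces in N, time in s.
With the tool pointing down it reaches from about 325 to 775 mm from the base axis. Payload 5.5 kg.
Tool frame: the origin (TCP) lies at the very end of the fingers, on their centre line; the grasp point (between the pads) lies 19 mm behind it (manip.pinch_z is the distance from the TCP to the grasp point, in mm); z points along the fingers, y is the line along which they close (so a half turn about z gives the same grasp; the last joint's range is limited). The gripper opens to 85 mm and grips with 20 to 120 N. Pads are 22 mm wide; open, the fingers measure 114 mm over their backs; the gripper's body (76 mm by 85 mm) begins 54 mm behind the grasp point. The pads swing forward as they close: fully open they stand 13 mm farther back than shut.
Start: joints at [1.208, 0.091, 1.231, -0, 1.82, -0.057], TCP at [180.638, 572.177, 231.275] pointing down, gripper open.
Joint ranges: [-2.87, 2.87], [-0.86, 2.18], [0.17, 2.46], [-1.51, 4.65], [0.06, 2.69], [-2.65, 2.65]. Speed limits (rad/s): [2.57, 2.57, 3.01, 3.14, 3.14, 3.14].

### API

Orientations are given as a unit quaternion [x, y, z, w].
In Python, from cell import manip gives the robot as it stands.
- The arm moves only by the shell command python3 -m handwheel 'ROWS' [FORCE]. ROWS is JSON, a list of rows, each a list of 7 numbers: the turn, a rotation vector about the world's x, y, z in degrees, then the shift along the world's x, y, z in mm, then the opening, from -1 (shut) to 1 (fully open), so that 0 is half open. A call has 1 to 8 rows; each row shifts and turns the commanded pose from where the row before left it; what a row does not reach is not made up. A row lasts 1/8 s, in which the tool goes at most 62.5 mm and 10.7 degrees, less where a joint would pass 70% of its speed; a pose out of reach is approached as far as the arm can. A call with a gripper value outside its range is refused whole. The fingers move at their own pace and stop on an object; FORCE is the grip in N (left out, the last holds). Time passes only in rows, so rows that do not move let the fingers close. It gives the time, the measured TCP pose, the force, the opening and the grip force at its end, in the units of the state.
- manip.sense(): the state, without advancing time (a new reading comes with each control period).
- manip.get_image(name): name is "scene" or "top"; returns a dict with "pixels" (384x512x3 uint8, red, green, blue), "depth" (384x512 float32, mm along the optical axis (not along the pixel's ray), 0 where there is no reading), "camera_matrix" (3x3 intrinsics, pixels), "k1" (the pictures are not rectified: a ray, as slopes to the right and down, at radius r is drawn at 1 + k1 r^2 times it, then the intrinsics apply), "rvec" (rotation vector, rad) and "tvec" (3), from world to camera coordinates, as OpenCV has them. Camera axes: x right, y down, z forward; pixel columns grow to the right and rows downward; lengths in mm; the calibration is good to about 2 mm. A picture is of the moment at which its call begins.
- manip.sign_off(): hands the job in; it is judged then, once.
Trained networks look in the newest picture that a camera, given by its name, has taken for a name from the list of things; names that differ only in an ending like _2 or _b are one class to them, and where a whole thing is asked for, a point or a joint stands for the part that bears it (a point fixed in the world has none). Each returns a list of dicts, best first, with "p" (0 to 1); they miss things now and then, are a little off and sometimes report something else, mostly with a low value. They report only what shows in the picture. A call takes as long as a camera call.
- manip.boxes_of(name, camera): "centre" ([x, y, z] in mm, in world coordinates, good to about 4 mm: the middle of the surface that is visible of it).
- manip.mark_of(name, camera): "centre" ([x, y, z] in mm, in world coordinates, good to about 4 mm: a listed point, or the origin of a listed thing).
The state is a dict: "time_s": time; "joints": joint angles; "joint_velocities": joint speeds; "effort": joint torques, N m; "position": TCP position; "eef_rot": TCP orientation; "ft_force": force on the tool from outside, world axes, zero at the start; "moment": the same for the moment, N m; "gripper_width": finger opening in mm; "grip_force": force on a finger pad.
Only numpy, scipy, OpenCV 4.12 (cv2) and the standard library are available. Lean on these libraries where they do the work, as an engineer would, in place of code of your own. Each camera call takes 0.05 s, during which the arm holds its last target. There are 200 camera calls.

## Working session

There is one attempt and no reset: what is moved stays moved. The work goes in short steps, Python scripts to look and compute and a shell command to move; the robot and the scene stay as the last step left them, time stands still between calls to the robot, and variables do not carry over. Pictures are saved under pics/ and viewed, at most 10 in all, crops included, and the job is handed in when it is done.

```bash
ls; mkdir -p pics; cat > h.py <<'E'
from cell import manip
import numpy as np, cv2
def cloud(im):
    K=np.array(im["camera_matrix"]);k1=im["k1"];d=im["depth"]
    h,w=d.shape;u,v=np.meshgrid(np.arange(w),np.arange(h))
    pts=np.stack([u,v],-1).reshape(-1,1,2).astype(np.float64)
    n=cv2.undistortPoints(pts,K,np.array([k1,0,0,0.])).reshape(h,w,2)
    P=np.dstack([n[...,0]*d,n[...,1]*d,d])
    R,_=cv2.Rodrigues(np.array(im["rvec"],float))
    W=(P-np.array(im["tvec"]).ravel())@R
    W[d==0]=np.nan
    return W
def save(im,name,s=1.5):
    cv2.imwrite("pics/"+name,cv2.resize(im["pixels"][...,::-1],None,fx=s,fy=s))
E
python3 - <<'E'
from h import *
for c in ("top","scene"):
    im=manip.get_image(c); save(im,c+"0.png"); np.save(c+"_cloud.npy",cloud(im)); np.save(c+"_px.npy",im["pixels"])
    for n in ("brush","brush_tip","brush_handle","stop","canister","canister_mouth","pot","pot_floor","sanding_block","turned_box","candlestick"):
        print(c,n,[(np.round(r["centre"]).astype(int).tolist(),round(r["p"],2)) for r in manip.mark_of(n,c)[:2]])
s=manip.sense(); print(s)
E
```

```text
pics
top brush [([458, 71, 0], 0.56), ([544, -290, 130], 0.36)]
top brush_tip [([464, 74, 17], 0.68)]
top brush_handle [([475, 240, 16], 0.62)]
top stop [([454, 48, 3], 0.78)]
top canister [([539, -292, -1], 0.58)]
top canister_mouth [([540, -291, 128], 0.75), ([661, 208, 0], 0.48)]
top pot [([488, -159, 4], 0.8)]
top pot_floor [([480, -158, 0], 0.71)]
top sanding_block [([660, 208, 0], 0.98)]
top turned_box [([654, 51, -2], 0.56), ([482, -158, -4], 0.41)]
top candlestick [([679, -159, 4], 0.57)]
scene brush [([461, 71, 2], 0.63), ([463, 70, 18], 0.45)]
scene brush_tip [([462, 70, 20], 0.81)]
scene brush_handle [([472, 237, 19], 0.65)]
scene stop []
scene canister [([545, -292, -1], 0.85)]
scene canister_mouth [([544, -291, 123], 0.75)]
scene pot [([482, -159, 2], 0.84)]
scene pot_floor []
scene sanding_block [([663, 208, -3], 0.6)]
scene turned_box [([656, 49, 1], 0.89), ([540, -289, -3], 0.24)]
scene candlestick [([676, -162, 4], 0.8)]
{'time_s': 1.2, 'joints': array([ 1.20828651e+00,  9.11103236e-02,  1.23069638e+00,  4.79597729e-05,
        1.81980432e+00, -5.66845084e-02]), 'joint_velocities': array([ 8.99014898e-04,  5.10948112e-06, -8.43052608e-04,  5.39194928e-04,
        3.43278746e-04, -1.85022031e-03]), 'effort': array([-5.64253446e-05, -4.58464301e+01, -4.18092048e+01,  9.36128231e-05,
        5.96742229e-04, -1.21805721e-05]), 'position': array([180.63119889, 572.18033532, 231.27107628]), 'eef_rot': array([ 1.52311603e-01,  9.88332522e-01, -4.15016230e-06, -2.46431656e-05]), 'ft_force': array([-0.4155152 , -0.60984025, -0.06941798]), 'moment': array([ 0.03990035, -0.04299956, -0.01269333]), 'grip_force': 0.0, 'gripper_width': 85.43957726936297}
```

```bash
ls pics
```

```text
scene0.png
top0.png
```

View pics/top0.png

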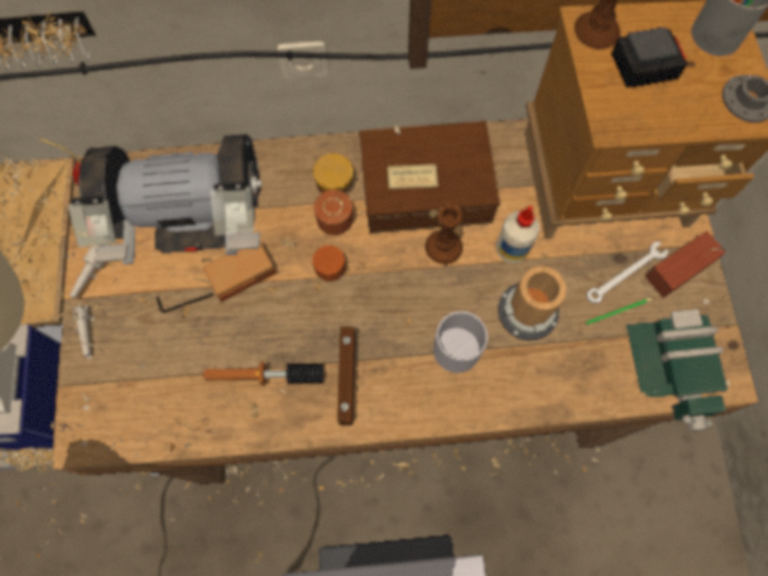

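View pics/scene0.png

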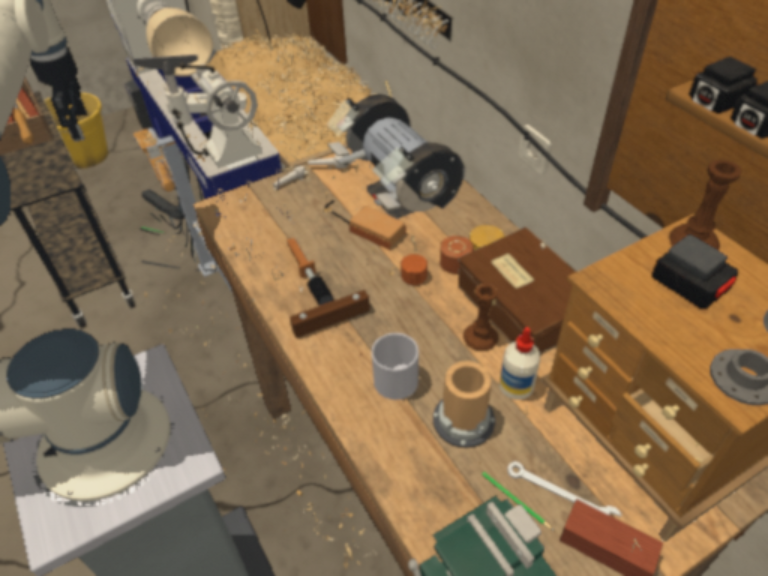

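```bash
python3 - <<'E'
import numpy as np,cv2
from scipy.optimize import least_squares
for c in ("top","scene"):
    W=np.load(c+"_cloud.npy").reshape(-1,3); W=W[~np.isnan(W[:,0])]
    x,y,z=W.T
    b=W[(abs(z)<3)&(x>400)&(x<700)&(abs(y)<300)]; print(c,"bench z",np.median(b[:,2]))
    def fit(sel,nm):
        P=W[sel]; 
        if len(P)<15: print(nm,len(P));return
        f=least_squares(lambda q:np.hypot(P[:,0]-q[0],P[:,1]-q[1])-q[2],[*np.median(P[:,:2],0),38],loss="soft_l1")
        print(nm,len(P),f.x.round(1),P[:,2].max().round(1))
    fit((np.hypot(x-542,y+291)<45)&(z>117),"can rim")
    fit((np.hypot(x-482,y+159)<48)&(z>82),"pot rim")
    P=W[(np.hypot(x-542,y+291)<22)&(z<118)];print("in bore z",len(P),np.percentile(P[:,2],[1,10,50,90]) if len(P) else "")
    P=W[(np.hypot(x-482,y+159)<25)&(z<60)];print("in pot z",len(P),np.percentile(P[:,2],[1,10,50,90]) if len(P) else "")
    # brush handle
    P=W[(x>430)&(x<510)&(y>185)&(y<275)&(z>8)&(z<45)]
    l=cv2.fitLine(P[:,:2].astype(np.float32),cv2.DIST_HUBER,0,.01,.01).ravel();print("handle",len(P),l.round(3),P[:,1].max(),np.percentile(P[:,2],[5,50,95]))
    P=W[(x>430)&(x<500)&(y>60)&(y<135)&(z>8)&(z<40)]
    print("bristle",len(P),np.percentile(P[:,0],[2,50,98]),np.percentile(P[:,1],[1,2,98]),P[:,2].max())
    P=W[(x>340)&(x<560)&(y>0)&(y<60)&(z>39)&(z<50)]
    if len(P): 
        r=cv2.minAreaRect(P[:,:2].astype(np.float32));print("stop",len(P),r,np.percentile(P[:,2],[5,50,95]))
E
```

```text
top bench z -0.4847971266671407
can rim 406 [ 538.8 -292.9   31.5] 129.9
pot rim 169 [ 482.1 -160.    39.3] 94.9
in bore z 57 [44.08537072 45.95294085 48.36220608 50.57704702]
in pot z 223 [-1.2025307   0.92986773  3.86052671  6.41393633]
handle 264 [7.50000e-02 9.97000e-01 4.67612e+02 2.26626e+02] 270.5242010569028 [15.32510118 25.3172239  28.91256291]
bristle 350 [443.26544858 458.00028803 477.42212263] [ 70.31222615  70.7046089  131.08961311] 39.44811831369093
stop 620 ((448.4870910644531, 31.0522518157959), (24.26572036743164, 157.8769073486328), 84.24111938476562) [40.92848841 44.07343997 47.31284727]
scene bench z -0.009244393108416724
can rim 389 [ 539.2 -293.3   32. ] 129.6
pot rim 188 [ 483.5 -158.3   39.3] 95.0
in bore z 0 
in pot z 25 [-867.82743008 -867.10846024 -860.59516042 -856.09654235]
handle 117 [6.40000e-02 9.98000e-01 4.70581e+02 2.29247e+02] 272.3726263256785 [16.03957714 26.35524224 29.96400168]
bristle 220 [443.87522317 458.39767472 476.66971358] [ 70.99675164  71.25496142 132.91078043] 39.6721838034118
stop 381 ((451.04071044921875, 33.72298049926758), (29.50203514099121, 160.35491943359375), 84.97715759277344) [39.97911996 44.64170404 47.88636539]
```

```bash
cat > k.py <<'E'
import numpy as np
from scipy.spatial.transform import Rotation as R
R0=R.from_quat([1.52311603e-01,9.88332522e-01,0,0])
def wrist(Rt,tcp,pitch,L=230):
    w=np.array(tcp)-L*Rt.as_matrix()[:,2]
    j1=np.arctan2(w[1],w[0])
    M=(R.from_euler('ZY',[j1,pitch])).inv()*Rt
    a=(M*R.from_euler('z',-90,degrees=True)).as_euler('ZYZ')
    return np.r_[j1,a], w.round()
bx=np.array([np.cos(np.radians(-4.5)),np.sin(np.radians(-4.5)),0])
E
python3 - <<'E'
from k import *
import warnings
print(wrist(R0,[180.6,572,231],1.322))
Rd=R.from_euler('z',-77,degrees=True)*R0
print("tool y",Rd.as_matrix()[:,1])
for th in (0,-30,-45):
    for name,t,yaw,p in (("pick",0,0,[469,238,5]),("up",90,0,[454,60,168]),("can",90,-30,[540,-292,300]),("can",90,-60,[540,-292,300]),("can",90,-90,[540,-292,300]),("pot",90,-60,[482,-159,200])):
        Rt=R.from_euler('z',yaw,degrees=True)*R.from_rotvec(bx*np.radians(t+th))*Rd
        for pitch in (1.3,1.8): 
            a,w=wrist(Rt,p,pitch); print(th,name,yaw,pitch,a.round(2),w)
E
```

```text
(array([ 1.26496766e+00,  2.69974811e-17,  1.81959265e+00, -1.51776708e-05]), array([181., 572., 461.]))
tool y [ 0.99688738 -0.07883879  0.        ]
0 pick 0 1.3 [0.47 0.   1.84 0.55] [469. 238. 235.]
0 pick 0 1.8 [0.47 0.   1.34 0.55] [469. 238. 235.]
0 up 0 1.3 [-0.37  1.65  1.85  0.28] [ 436. -169.  168.]
0 up 0 1.8 [-0.37  1.5   1.85 -0.24] [ 436. -169.  168.]
0 can -30 1.3 [-0.87  1.64  1.82  0.28] [ 410. -482.  300.]
0 can -30 1.8 [-0.87  1.51  1.83 -0.24] [ 410. -482.  300.]
0 can -60 1.3 [-0.87  1.5   1.32  0.28] [ 332. -391.  300.]
0 can -60 1.8 [-0.87  1.63  1.32 -0.24] [ 332. -391.  300.]
0 can -90 1.3 [-0.72  1.23  0.69  0.43] [ 311. -274.  300.]
0 can -90 1.8 [-0.72  1.86  0.68 -0.37] [ 311. -274.  300.]
0 pot -60 1.3 [-0.75  1.47  1.21  0.29] [ 274. -258.  200.]
0 pot -60 1.8 [-0.75  1.66  1.21 -0.24] [ 274. -258.  200.]
-30 pick 0 1.3 [ 0.64 -0.47  2.15  0.52] [478. 353. 204.]
-30 pick 0 1.8 [ 0.64 -0.39  1.69  0.74] [478. 353. 204.]
-30 up 0 1.3 [-0.31  1.1   1.9   0.13] [ 438. -139.  283.]
-30 up 0 1.8 [-0.31  1.01  1.65 -0.31] [ 438. -139.  283.]
-30 can -30 1.3 [-
[... 507 characters left out ...]
2.3   0.39] [482. 400. 168.]
-45 pick 0 1.8 [ 0.69 -0.56  1.9   0.74] [482. 400. 168.]
-45 up 0 1.3 [-0.23  0.82  1.87  0.09] [ 441. -102.  331.]
-45 up 0 1.8 [-0.23  0.78  1.51 -0.27] [ 441. -102.  331.]
-45 can -30 1.3 [-0.76  0.82  1.87  0.09] [ 448. -426.  463.]
-45 can -30 1.8 [-0.76  0.77  1.52 -0.27] [ 448. -426.  463.]
-45 can -60 1.3 [-0.74  0.72  1.51  0.46] [ 393. -362.  463.]
-45 can -60 1.8 [-0.74  0.81  1.14  0.11] [ 393. -362.  463.]
-45 can -90 1.3 [-0.64  0.42  1.17  0.98] [ 378. -279.  463.]
-45 can -90 1.8 [-0.64  0.6   0.73  0.69] [ 378. -279.  463.]
-45 pot -60 1.3 [-0.6   0.67  1.42  0.57] [ 335. -229.  363.]
-45 pot -60 1.8 [-0.6   0.79  1.04  0.22] [ 335. -229.  363.]
```

```bash
python3 -m handwheel '[[0,0,-9.6,36,-42,0,1],[0,0,-9.6,36,-42,0,1],[0,0,-9.6,36,-42,0,1],[0,0,-9.6,36,-42,0,1],[0,0,-9.6,36,-42,0,1],[0,0,-9.6,36,-42,0,1],[0,0,-9.6,36,-42,0,1],[0,0,-9.8,36,-42,0,1]]' 60; python3 -m handwheel '[[-8,0.6,0,0,0,-20,1],[-8,0.6,0,0,0,-20,1],[-8,0.6,0,0,0,-20,1],[-8,0.6,0,0,0,-20,1],[-8,0.6,0,0,0,-20,1],[0,0,0,0,0,0,1]]'
```

```text
time_s: 2.2
position: [469.6, 234.7, 231.5]
eef_rot: [0.736, 0.677, 0.0, 0.0]
ft_force: [0.1, 0.7, 0.4]
gripper_width: 85.3
grip_force: 0.0
time_s: 2.95
position: [467.1, 236.6, 126.4]
eef_rot: [0.687, 0.639, -0.255, 0.233]
ft_force: [-0.6, -0.1, 0.7]
gripper_width: 85.4
grip_force: 0.0
```

```bash
python3 -m handwheel '[[0,0,0,0,-3,-35,1],[0,0,0,0.5,-3,-35,1],[0,0,0,0,-3,-30,1],[0,0,0,0,-2,-10,1],[0,0,0,0,0,0,1]]'; python3 - <<'E'
from h import *
from k import R
s=manip.sense();print(R.from_quat(s["eef_rot"]).as_matrix().round(3).tolist(),s["position"],s["joints"].round(2))
E
```

```text
time_s: 3.58
position: [469.6, 225.0, 22.6]
eef_rot: [0.691, 0.637, -0.25, 0.233]
ft_force: [0.1, 0.4, 0.7]
gripper_width: 85.1
grip_force: 0.0
[[0.063, 0.997, -0.048], [0.763, -0.079, -0.641], [-0.643, 0.004, -0.766]] [469.64348901 225.00459429  22.59790516] [ 0.69  0.37  1.43 -0.5   1.83  0.76]
```

```bash
python3 -m handwheel '[[0,0,0,0,0,-7,1],[0,0,0,0,0,-5,1],[0,0,0,0,0,0,-1],[0,0,0,0,0,0,-1],[0,0,0,0,0,0,-1],[0,0,0,0,0,0,-1],[0,0,0,0,0,0,-1],[0,0,0,0,0,0,-1]]' 80
```

```text
time_s: 4.58
position: [469.3, 225.2, 9.6]
eef_rot: [0.69, 0.637, -0.251, 0.234]
ft_force: [-0.8, 0.0, 1.7]
gripper_width: 16.6
grip_force: 78.9
```

```bash
python3 -m handwheel '[[0,0,0,-0.5,-6,0,-1],[0,0,0,-0.5,-6,0,-1],[0,0,0,-0.5,-6,0,-1],[0,0,0,0,-2,0,-1],[0,0,0,0,0,0,-1]]'; for i in 1 2; do python3 -m handwheel '[[0,0,0,0,-1,0,-1],[0,0,0,0,-1,0,-1],[0,0,0,0,0,0,-1]]';done
```

```text
time_s: 5.2
position: [467.6, 204.6, 9.4]
eef_rot: [0.69, 0.637, -0.251, 0.234]
ft_force: [-0.4, -2.0, 2.3]
gripper_width: 16.4
grip_force: 78.8
time_s: 5.58
position: [467.7, 203.3, 9.4]
eef_rot: [0.69, 0.638, -0.251, 0.234]
ft_force: [-0.3, 2.7, 3.1]
gripper_width: 16.6
grip_force: 79.2
time_s: 5.95
position: [467.7, 201.1, 9.4]
eef_rot: [0.69, 0.637, -0.251, 0.234]
ft_force: [-0.1, 2.5, 5.2]
gripper_width: 16.2
grip_force: 79.2
```

```bash
for i in 1 2; do python3 -m handwheel '[[0,0,0,0,-1,0,-1],[0,0,0,0,-1,0,-1],[0,0,0,0,0,0,-1]]';done
python3 - <<'E'
from h import *
im=manip.get_image("top"); save(im,"b.png"); cv2.imwrite("pics/b1.png",cv2.resize(im["pixels"][200:300,110:270,::-1],None,fx=4,fy=4)); W=cloud(im)
W=W.reshape(-1,3);x,y,z=W.T
P=W[(x>430)&(x<500)&(y>42)&(y<105)&(z>10)&(z<42)];print(len(P),np.percentile(P[:,1],[0,1,2]))
E
```

```text
time_s: 6.32
position: [467.7, 199.1, 9.3]
eef_rot: [0.69, 0.637, -0.251, 0.234]
ft_force: [0.7, 2.3, 5.4]
gripper_width: 16.4
grip_force: 79.2
time_s: 6.7
position: [467.7, 198.0, 9.3]
eef_rot: [0.69, 0.638, -0.25, 0.233]
ft_force: [-0.4, 6.4, 5.4]
gripper_width: 16.6
grip_force: 79.6
341 [43.07112743 43.3759554  43.98054276]
```

View pics/b1.png

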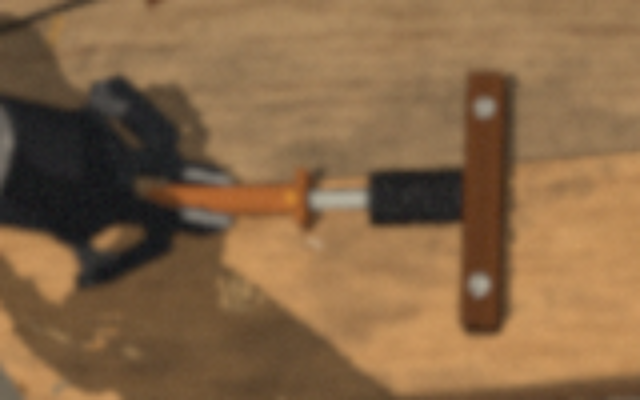

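```bash
python3 - <<'E'
import numpy as np
p=np.radians(np.arange(13)*7.5)
s=26.7*np.sin(p)+155*np.cos(p)+1.2*(p>0); z=9.3*np.cos(p)+155*np.sin(p)+1.2*(p>0)
for i in range(12): print(i+1,np.round([.079*(s[i+1]-s[i]),.997*(s[i+1]-s[i]),z[i+1]-z[i]],1))
print(467.7+.079*(s-155),198+.997*(s-155),z)
E
```

```text
1 [ 0.3  3.3 21.4]
2 [-0.  -0.5 19.6]
3 [-0.3 -3.2 18.8]
4 [-0.5 -5.8 17.6]
5 [-0.7 -8.3 16.2]
6 [ -0.8 -10.7  14.4]
7 [ -1.  -12.9  12.5]
8 [ -1.2 -14.9  10.3]
9 [ -1.3 -16.6   7.9]
10 [ -1.4 -18.    5.4]
11 [ -1.5 -19.1   2.8]
12 [ -1.6 -19.9   0.1]
[467.7        467.96536122 467.92348875 467.66989904 467.20893107
 466.54847213 465.69982287 464.6775039  463.49900738 462.18449773
 460.75646655 459.23934787 457.6591    ] [198.         201.34892584 200.82048466 197.62011826 191.80258577
 183.46742681 172.75725824 159.85533402 144.98240965 128.39296499
 110.37085004  91.22442818  71.2813    ] [  9.3         30.651997    50.30006218  69.10801167  86.75403626
 102.93620756 117.37764415 129.83124903 140.08393759 147.96028346
 153.32552019 156.0878471  156.2       ]
```

```bash
python3 -m handwheel '[[7.5,-0.6,0,0.3,3.3,21.4,-1],[7.5,-0.6,0,0,-0.5,19.6,-1],[7.5,-0.6,0,-0.3,-3.2,18.8,-1],[7.5,-0.6,0,-0.5,-5.8,17.6,-1],[0,0,0,0,0,0,-1]]'; python3 -c "
from h import *
from k import R
s=manip.sense();print(R.from_quat(s['eef_rot']).as_matrix().round(3).tolist(),s['joints'].round(2))"
```

```text
time_s: 7.38
position: [468.3, 190.3, 88.5]
eef_rot: [0.733, 0.675, -0.06, 0.061]
ft_force: [1.1, 3.7, -0.6]
gripper_width: 16.9
grip_force: 79.2
[[0.083, 0.997, -0.007], [0.982, -0.083, -0.17], [-0.17, 0.007, -0.985]] [ 0.42 -0.07  1.65 -0.15  1.63  0.5 ]
```

```bash
python3 -m handwheel '[[7.5,-0.6,0,-0.7,-7.3,15.2,-1],[7.5,-0.6,0,-0.8,-10.7,14.4,-1],[7.5,-0.6,0,-1,-12.9,12.5,-1],[7.5,-0.6,0,-1.2,-14.9,10.3,-1],[0,0,0,0,0,0,-1]]'; python3 -m handwheel '[[7.5,-0.6,0,-1.3,-16.6,7.9,-1],[7.5,-0.6,0,-1.4,-18,5.4,-1],[7.5,-0.6,0,-1.5,-19.1,2.8,-1],[7.5,-0.6,0,-1.6,-19.9,0.1,-1],[0,0,0,0,0,0,-1]]'; python3 -c "
from h import *
from k import R
s=manip.sense();print(R.from_quat(s['eef_rot']).as_matrix().round(3).tolist(),s['joints'].round(2))
im=manip.get_image('scene');np.save('sc.npy',cloud(im));cv2.imwrite('pics/c.png',cv2.resize(im['pixels'][100:260,140:320,::-1],None,fx=3.5,fy=3.5))"
```

```text
time_s: 8.0
position: [463.3, 143.8, 137.6]
eef_rot: [0.726, 0.666, 0.128, -0.118]
ft_force: [-0.1, 2.2, 0.1]
gripper_width: 16.5
grip_force: 79.1
time_s: 8.62
position: [457.8, 71.5, 154.4]
eef_rot: [0.666, 0.612, 0.312, -0.289]
ft_force: [-0.2, 0.4, 7.0]
gripper_width: 16.4
grip_force: 79.7
[[0.056, 0.997, 0.061], [0.635, -0.083, 0.768], [0.77, -0.004, -0.638]] [-0.48 -0.19  1.86  0.82  1.81 -0.33]
```

View pics/c.png

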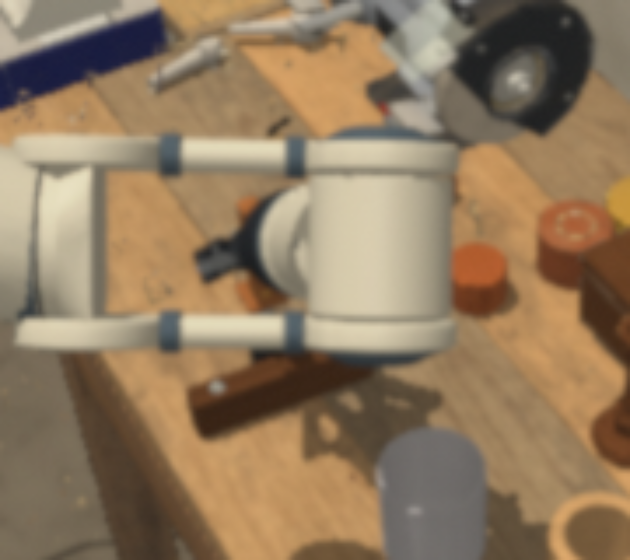

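```bash
python3 -m handwheel '[[0,0,0,0,-1,0,-1],[0,0,0,0,0,0,-1],[0,0,0,0,0,0,-1],[0,0,0,0,1.5,20,-1],[0,0,0,0,1,45,-1],[0,0,0,0,0,45,-1],[0,0,0,0,0,40,-1],[0,0,0,0,0,0,-1]]'; python3 -m handwheel '[[0,0,-7.5,11,-45,0,-1],[0,0,-7.5,11,-45,0,-1],[0,0,-7.5,11,-45,0,-1],[0,0,-7.5,11,-45,0,-1],[0,0,-7.5,11,-45,0,-1],[0,0,-7.5,11,-45,0,-1],[0,0,-7.5,11,-45,0,-1],[0,0,-7.5,11,-45,0,-1]]';python3 -m handwheel '[[0,0,0,0,0,0,-1],[0,0,0,0,0,0,-1]]'; python3 -c "
from h import *
from k import R
s=manip.sense();print(R.from_quat(s['eef_rot']).as_matrix().round(3).tolist(),s['joints'].round(2))
for c in ('scene','top'):
  im=manip.get_image(c);np.save('d_%s.npy'%c,cloud(im));save(im,'d_%s.png'%c)
  for n in ('brush_tip','brush','brush_handle','canister_mouth'): print(c,n,[(np.round(r['centre']).astype(int).tolist(),round(r['p'],2)) for r in manip.mark_of(n,c)[:2]])
"
```

```text
time_s: 9.68
position: [458.0, 73.7, 308.5]
eef_rot: [0.665, 0.615, 0.312, -0.285]
ft_force: [0.3, -0.4, -0.8]
gripper_width: 16.5
grip_force: 79.0
time_s: 10.68
position: [545.8, -287.7, 302.7]
eef_rot: [0.885, 0.196, 0.412, -0.093]
ft_force: [0.4, 0.8, -0.7]
gripper_width: 16.6
grip_force: 79.0
time_s: 10.92
position: [545.6, -285.6, 303.7]
eef_rot: [0.884, 0.199, 0.413, -0.094]
ft_force: [-0.1, 1.0, -0.7]
gripper_width: 16.5
grip_force: 79.0
[[0.58, 0.429, 0.692], [0.275, -0.903, 0.33], [0.767, -0.001, -0.642]] [-0.98 -0.17  1.57  0.86  1.57  0.23]
scene brush_tip [([535, -292, 153], 0.72), ([535, -292, 322], 0.29)]
scene brush [([556, -284, 148], 0.9)]
scene brush_handle [([536, -289, 319], 0.88)]
scene canister_mouth [([539, -290, 123], 0.96)]
top brush_tip [([538, -291, 147], 0.84), ([538, -287, 316], 0.57)]
top brush [([552, -285, 150], 0.58)]
top brush_handle []
top canister_mouth [([540, -289, 128], 0.8)]
```

View pics/d_scene.png

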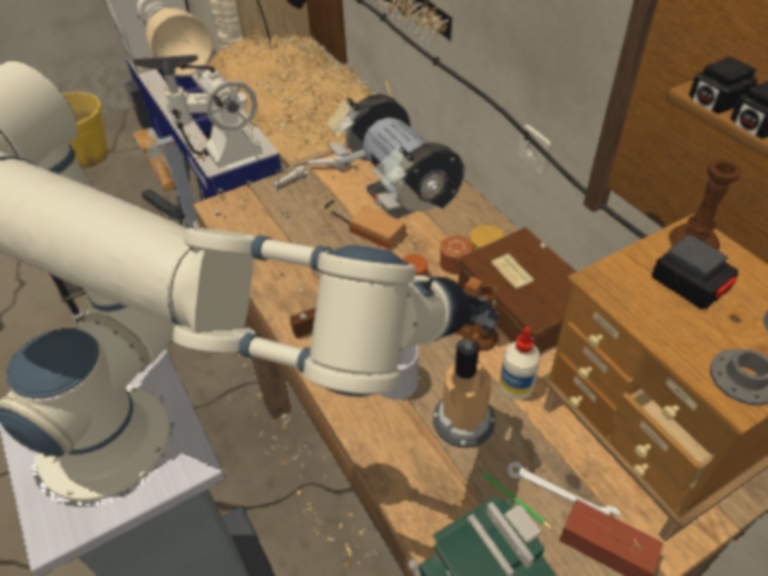

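```bash
cat > f.py <<'E'
import numpy as np,sys
from scipy.optimize import least_squares
def cyl(W,c,z0,z1,r,rad=26,free=True):
    W=W.reshape(-1,3);x,y,z=W.T
    P=W[(np.hypot(x-c[0],y-c[1])<rad)&(z>z0)&(z<z1)]
    f=least_squares(lambda q:np.hypot(P[:,0]-q[0]-q[2]*(P[:,2]-z0),P[:,1]-q[1]-q[3]*(P[:,2]-z0))-r,[c[0],c[1],0,0],loss="soft_l1")
    return len(P),f.x.round(3),np.percentile(P[:,2],[0,2,98]).round(1)
E
python3 - <<'E'
from f import *
for c in("scene","top"):
    W=np.load(f"d_{c}.npy")
    print(c,cyl(W,(538,-290),150,205,18),cyl(W,(538,-290),138,200,18))
    V=W.reshape(-1,3);x,y,z=V.T
    P=V[(np.hypot(x-540,y+292)<45)&(z>119)&(z<131)]
    q=least_squares(lambda q:np.hypot(P[:,0]-q[0],P[:,1]-q[1])-32,[540,-292],loss="soft_l1").x;print("rim",len(P),q)
    P=V[(np.hypot(x-540,y+292)<45)&(z>60)&(z<117)]
    q=least_squares(lambda q:np.hypot(P[:,0]-q[0],P[:,1]-q[1])-38,[540,-292],loss="soft_l1").x;print("outer",len(P),q)
E
```

```text
scene (221, array([ 5.36604e+02, -2.88055e+02,  8.00000e-03,  2.00000e-03]), array([150. , 151.9, 204.1])) (201, array([ 5.36554e+02, -2.88212e+02,  6.00000e-03,  7.00000e-03]), array([150. , 151.8, 199.1]))
rim 294 [ 539.38305832 -292.9828547 ]
outer 582 [ 540.34679987 -291.93981359]
top (140, array([ 5.36100e+02, -2.94425e+02,  2.00000e-03,  3.50000e-02]), array([150.1, 152.3, 203.8])) (129, array([ 5.36201e+02, -2.94623e+02, -2.00000e-03,  2.70000e-02]), array([150.1, 152.2, 199.3]))
rim 307 [ 539.4826708  -293.68321744]
outer 330 [ 540.06691044 -294.73308195]
```

```bash
python3 -m handwheel '[[0,0,0,3,-2.5,0,-1],[0,0,0,0,0,-20,-1],[0,0,0,0,0,-20,-1],[0,0,0,0,0,-10,-1],[0,0,0,0,0,0,-1]]'; python3 -m handwheel '[[0,0,0,0,0,-12,-1],[0,0,0,0,0,-12,-1],[0,0,0,0,0,-8,-1],[0,0,0,0,0,0,-1]]'
```

```text
time_s: 12.05
position: [548.4, -289.1, 253.3]
eef_rot: [0.884, 0.198, 0.413, -0.093]
ft_force: [-0.2, -0.4, -1.2]
gripper_width: 16.5
grip_force: 79.0
time_s: 12.55
position: [548.4, -289.2, 222.1]
eef_rot: [0.884, 0.198, 0.414, -0.093]
ft_force: [0.6, -0.1, -1.3]
gripper_width: 16.4
grip_force: 79.0
```

```bash
python3 -m handwheel '[[0,0,0,0,0,-2,-1],[0,0,0,0,0,-2,-1],[0,0,0,0,0,-2,-1],[0,0,0,0,0,-2,-1],[0,0,0,0,0,0,-1]]' | grep -E "posi|ft"; for i in 1 2 3; do python3 -m handwheel '[[0,0,0,0,0,-1.5,-1],[0,0,0,0,0,0,-1]]'| grep -E "posi|ft"; done
```

```text
position: [548.6, -289.4, 215.0]
ft_force: [-0.9, -0.1, -1.8]
position: [548.6, -289.4, 213.6]
ft_force: [-0.8, 0.3, -1.6]
position: [548.6, -289.4, 212.1]
ft_force: [-0.5, 0.4, -1.7]
position: [548.6, -289.4, 210.6]
ft_force: [0.0, -0.4, -1.2]
```

```bash
for i in 1 2 3 4; do python3 -m handwheel '[[0,0,0,0,0,-1,-1],[0,0,0,0,0,0,-1]]'| grep -E "posi|ft"; done
```

```text
position: [548.6, -289.4, 209.7]
ft_force: [-0.6, 0.7, -1.4]
position: [548.6, -289.4, 208.7]
ft_force: [0.3, -0.3, -1.8]
position: [548.6, -289.4, 207.6]
ft_force: [-0.2, 0.1, -1.7]
position: [548.6, -289.4, 206.6]
ft_force: [-0.5, -0.4, -1.6]
```

Tip ≈ 51.6 mm; depth image puts the bottom at about 48.

```bash
for i in 1 2 3; do python3 -m handwheel '[[0,0,0,0,0,-1,-1],[0,0,0,0,0,0,-1]]'| grep -E "posi|ft"; done
```

```text
position: [548.6, -289.4, 205.6]
ft_force: [-0.6, 0.1, -2.1]
position: [548.6, -289.4, 204.6]
ft_force: [-0.1, 0.2, -1.6]
position: [548.6, -289.4, 203.6]
ft_force: [0.7, 1.2, -1.3]
```

```bash
python3 -m handwheel '[[0,0,0,0,0,-1,-1],[0,0,0,0,0,0,-1]]'| grep -E "posi|ft";python3 -m handwheel '[[0,0,0,0,0,-1,-1],[0,0,0,0,0,0,-1]]'| grep -E "posi|ft"
```

```text
position: [548.8, -289.5, 203.5]
ft_force: [-0.5, 0.4, 3.1]
position: [549.0, -289.5, 203.5]
ft_force: [-2.1, 0.5, 5.2]
```

```bash
python3 -m handwheel '[[0,0,0,0,0,10,-1],[0,0,0,0,0,18,-1],[0,0,0,0,0,18,-1],[0,0,0,0,0,14,-1],[0,0,0,0,0,3.5,-1],[0,0,0,0,0,0,-1],[0,0,0,0,0,0,-1]]'| grep -E "posi|ft"; python3 -m handwheel '[[0,0,0,0,0,-18,-1],[0,0,0,0,0,-18,-1],[0,0,0,0,0,-14,-1],[0,0,0,0,0,-6,-1],[0,0,0,0,0,-3,-1],[0,0,0,0,0,-2,-1],[0,0,0,0,0,-1,-1],[0,0,0,0,0,0,-1]]'| grep -E "posi|ft"
```

```text
position: [548.5, -289.3, 264.2]
ft_force: [-0.5, 0.6, -1.0]
position: [548.7, -289.5, 203.6]
ft_force: [0.6, 0.5, -1.2]
```

```bash
python3 -m handwheel '[[0,0,0,0,0,-1,-1],[0,0,0,0,0,0,-1]]'| grep -E "posi|ft";python3 -m handwheel '[[0,0,0,0,0,-1,-1],[0,0,0,0,0,0,-1]]'| grep -E "posi|ft"
```

```text
position: [548.9, -289.5, 203.6]
ft_force: [-1.3, 0.2, 4.4]
position: [549.1, -289.6, 203.5]
ft_force: [-1.7, 0.1, 7.2]
```

```bash
python3 -m handwheel '[[0,0,0,0,0,10,-1],[0,0,0,0,0,18,-1],[0,0,0,0,0,18,-1],[0,0,0,0,0,14,-1],[0,0,0,0,0,3.5,-1],[0,0,0,0,0,0,-1],[0,0,0,0,0,0,-1]]'| grep -E "posi|ft"; python3 -m handwheel '[[0,0,0,0,0,-18,-1],[0,0,0,0,0,-18,-1],[0,0,0,0,0,-14,-1],[0,0,0,0,0,-6,-1],[0,0,0,0,0,-3,-1],[0,0,0,0,0,-2,-1],[0,0,0,0,0,-1,-1],[0,0,0,0,0,0,-1]]'| grep -E "posi|ft";python3 -m handwheel '[[0,0,0,0,0,-1,-1],[0,0,0,0,0,0,-1]]'| grep -E "posi|ft"
```

```text
position: [548.5, -289.3, 263.7]
ft_force: [0.9, -0.2, -1.4]
position: [548.8, -289.6, 203.6]
ft_force: [-1.1, 0.0, 0.2]
position: [549.1, -289.6, 203.5]
ft_force: [-2.2, 0.6, 5.8]
```

```bash
python3 -m handwheel '[[0,0,0,0,0,10,-1],[0,0,0,0,0,25,-1],[0,0,0,0,0,30,-1],[0,0,0,0,0,30,-1],[0,0,0,0,0,11,-1],[0,0,0,0,0,0,-1]]'| grep -E "posi|ft"; python3 -m handwheel '[[0,0,0,-14,33,0,-1],[0,0,0,-14,33,0,-1],[0,0,0,-14,33,0,-1],[0,0,0,-15,35,0,-1],[0,0,0,0,0,0,-1],[0,0,0,0,0,0,-1]]'; python3 - <<'E'
from h import *
from f import *
from k import R
s=manip.sense();print(R.from_quat(s['eef_rot']).as_matrix().round(3).tolist(),s['position'])
for c in ('scene','top'):
  im=manip.get_image(c);W=cloud(im);save(im,'e_%s.png'%c)
  for n in ('brush_tip','pot','canister_mouth'): print(c,n,[(np.round(r['centre']).astype(int).tolist(),round(r['p'],2)) for r in manip.mark_of(n,c)[:2]])
  print(cyl(W,(482,-159),152,208,18))
  V=W.reshape(-1,3);x,y,z=V.T
  P=V[(np.hypot(x-482,y+159)<50)&(z>84)&(z<96)]
  print("rim",len(P),least_squares(lambda q:np.hypot(P[:,0]-q[0],P[:,1]-q[1])-39.5,[482,-159],loss="soft_l1").x)
  P=V[(np.hypot(x-539.8,y+293)<22)&(z<118)&(z>20)];print("bore",len(P),np.median(P[:,2]) if len(P) else "")
E
```

```text
position: [548.7, -289.6, 308.9]
ft_force: [0.0, 0.1, -2.6]
time_s: 22.18
position: [491.7, -155.7, 306.7]
eef_rot: [0.884, 0.198, 0.414, -0.092]
ft_force: [0.1, -0.8, -1.4]
gripper_width: 16.2
grip_force: 79.0
[[0.579, 0.427, 0.694], [0.274, -0.904, 0.327], [0.768, 0.001, -0.641]] [ 491.66881287 -155.71836766  306.74780191]
scene brush_tip [([482, -161, 154], 0.8)]
scene pot [([482, -156, -1], 0.62), ([484, -160, 2], 0.16)]
scene canister_mouth [([543, -290, 129], 0.75), ([663, 209, -4], 0.39)]
(205, array([ 4.83022e+02, -1.58019e+02, -3.00000e-03,  0.00000e+00]), array([152. , 154.5, 207.4]))
rim 144 [ 483.42194364 -158.14611656]
bore 0 
top brush_tip [([484, -161, 150], 0.76)]
top pot [([485, -157, 4], 0.67)]
top canister_mouth [([540, -290, 131], 0.74)]
(62, array([ 4.81895e+02, -1.62984e+02,  1.30000e-02,  1.20000e-02]), array([153.1, 154. , 207.5]))
rim 117 [ 482.18840706 -160.21327627]
bore 0
```

View pics/e_scene.png

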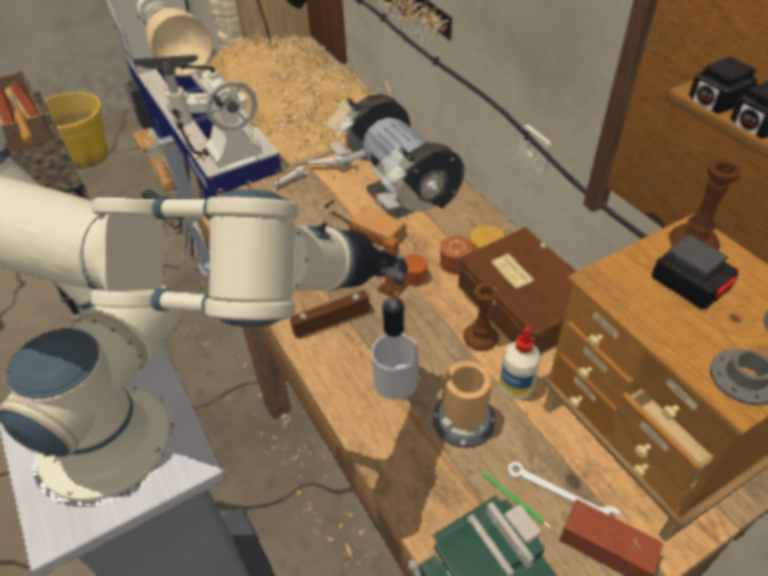

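```bash
python3 -m handwheel '[[0,0,0,0,0,-25,-1],[0,0,0,0,0,-30,-1],[0,0,0,0,0,-30,-1],[0,0,0,0,0,-30,-1],[0,0,0,0,0,-20,-1],[0,0,0,0,0,-5,-1],[0,0,0,0,0,0,-1],[0,0,0,0,0,0,-1]]'| grep -E "posi|ft"; python3 -m handwheel '[[0,0,0,0,0,-2,-1],[0,0,0,0,0,-1,-1],[0,0,0,0,0,0,-1]]'| grep -E "posi|ft";python3 -m handwheel '[[0,0,0,0,0,-1,-1],[0,0,0,0,0,0,-1]]'| grep -E "posi|ft";python3 -m handwheel '[[0,0,0,0,0,-1,-1],[0,0,0,0,0,0,-1]]'| grep -E "posi|ft"
```

```text
position: [492.1, -155.8, 169.4]
ft_force: [0.5, 0.6, -1.1]
position: [491.6, -155.4, 164.8]
ft_force: [0.4, 0.3, -1.3]
position: [491.6, -155.4, 163.6]
ft_force: [0.4, 0.4, -1.0]
position: [491.6, -155.4, 162.6]
ft_force: [-0.3, -0.1, -1.2]
```

```bash
for i in 1 2 3 4; do python3 -m handwheel '[[0,0,0,0,0,-1,-1],[0,0,0,0,0,0,-1]]'| grep -E "posi|ft"; done
```

```text
position: [491.6, -155.4, 161.6]
ft_force: [0.4, 0.1, -0.7]
position: [491.6, -155.4, 160.6]
ft_force: [-0.2, -0.6, -1.6]
position: [491.6, -155.4, 159.6]
ft_force: [-1.0, 0.8, -1.0]
position: [491.6, -155.4, 158.7]
ft_force: [0.2, 0.7, -1.3]
```

```bash
python3 -m handwheel '[[0,0,0,0,0,-1,-1],[0,0,0,0,0,0,-1]]'| grep -E "posi|ft";python3 -m handwheel '[[0,0,0,0,0,-0.5,-1],[0,0,0,0,0,0,-1]]'| grep -E "posi|ft"
```

```text
position: [491.9, -155.5, 158.6]
ft_force: [-2.0, 0.1, 2.3]
position: [492.0, -155.5, 158.5]
ft_force: [-2.5, 0.7, 5.3]
```

```bash
python3 -m handwheel '[[0,0,0,0,0,1,-1],[0,0,0,0,0,0,-1],[0,0,0,0,0,0,0],[0,0,0,0,0,0,0],[0,0,0,0,0,0,0],[0,0,0,0,0,0,0],[0,0,0,0,0,0,0]]'; python3 -m handwheel '[[0,0,0,-7,-3.3,6.4,0],[0,0,0,-14,-6.5,13,0],[0,0,0,-20,-9.5,19,0],[0,0,0,-30,-14,28,0],[0,0,0,-30,-14,28,0],[0,0,0,-30,-14,28,0],[0,0,0,0,0,0,0]]'; python3 - <<'E'
from h import *
from f import *
for c in ('scene','top'):
  im=manip.get_image(c);W=cloud(im);save(im,'g_%s.png'%c)
  V=W.reshape(-1,3);x,y,z=V.T
  P=V[(np.hypot(x-482,y+159)<22)&(z>190)&(z<230)];print("handle top",len(P),np.median(P,0),P[:,2].max() if len(P) else '')
  P=V[(np.hypot(x-482,y+159)<15)&(z>120)&(z<160)];print("handle low",len(P),np.median(P,0))
  P=V[(np.hypot(x-539.8,y+293)<22)&(z<118)&(z>20)];print("bore",len(P),np.median(P[:,2]) if len(P) else "")
E
```

```text
time_s: 26.82
position: [491.6, -155.4, 158.2]
eef_rot: [0.884, 0.198, 0.414, -0.092]
ft_force: [0.0, 0.2, -0.3]
gripper_width: 42.7
grip_force: 0.0
time_s: 27.7
position: [359.5, -218.6, 283.3]
eef_rot: [0.884, 0.198, 0.414, -0.089]
ft_force: [0.7, 0.4, -0.1]
gripper_width: 43.2
grip_force: 0.0
handle top 72 [ 479.75569937 -162.52122866  201.28814968] 207.97473836426983
handle low 93 [ 477.10963593 -166.53418813  140.51288493]
bore 0 
handle top 82 [ 479.58570879 -161.05417965  202.23271462] 207.37009489697593
handle low 49 [ 474.25787853 -156.93369481  141.14856916]
bore 57 48.82714003875808
```

View pics/g_scene.png

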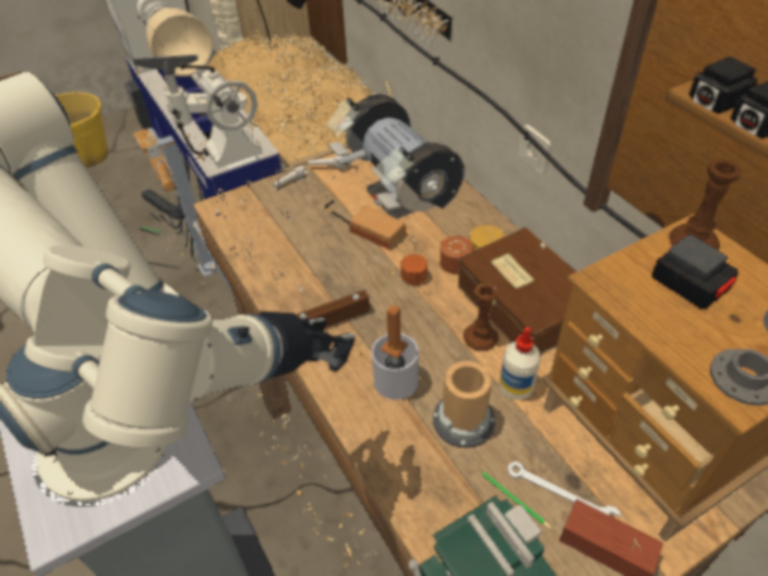

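The brush stands upright in the pot, with its handle at (394,325). The gripper is clear of it, and the canister's bottom disc has not moved (48.8 mm now, 48.4 mm before).

```bash
python3 -c "
from cell import manip
print(manip.sign_off())"
```

```text
the job is handed in; nothing more can be done
None
```

The job is done and handed in at about 28 s: I butted the brush against the stop and raised it upright, touched the canister bottom gently three times (about 8 N at most, disc unmoved), and left the brush standing bristles down in the pot.

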